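Load chocolate discs into a leaning magazine up to its fill line

TASK

Load the leaning magazine tube with the round flat chocolate discs, one lying flat on another, until the top of the stack has reached the fill line near the mouth; the top disc must not stand proud of the rim. Lower each disc all the way down onto what is below it: do not let it drop and do not ram it, chocolate breaks. Leave any discs that are not needed, and everything else on the table, where they lie.

Things in the scene. Friction and masses are not known exactly. Their poses are not given: they have to be found in the camera images.
- tube: Bare aluminium magazine tube, 120 mm long, inside diameter 67, wall 3, fixed on a steel stand. It leans 30 degrees from vertical, mouth tipped roughly towards the robot. Origin: centre of the mouth in the plane of the rim, 140 mm above the table. +z points out of the mouth along the axis; y is level; +x is the rear, upper side.
- stand: Steel stand under the tube: foot 200 x 150 x 12 mm and a strut behind the tube, fixed; its place and yaw differ each time. Origin on the table, z up; the tube's mouth centre is at x = -35 mm in its frame; the strut is at +x.
- slots (a point): Point on the tube's axis 40 mm below the rim, midway between two finger slots, cut through the wall at the tube's +y and -y: 37 mm wide, open at the rim, 80 mm deep, nothing beside them. A disc held by its edge across y near the finger tips can be lowered right down inside, the fingers running in the slots.
- fill_line (a point): Point on the tube's axis at the level of the fill line: a thin dark line round both half-shells, inside and out, 15 mm below the rim.
- follower_low (a point): Point on the axis 49 mm below the rim. The tube's floor inside is a white plastic follower, square to the axis, set beforehand at a height that is not reported: its top is anywhere from this point up to 18 mm above it (49 to 31 mm below the rim). It is stiff and stays put under 40 N.
- disc0: One of four alike dark chocolate discs, 62 mm in diameter, 12 mm thick, about 50 g (35 to 70), lying flat on the table among other things. Origin: centre of its underside as it lies at the start; z along its axis. Two or three of the four are needed.
- disc0_center (a point): Centre of that disc, 6 mm from either face.
- disc1: One of four alike dark chocolate discs, 62 mm in diameter, 12 mm thick, about 50 g (35 to 70), lying flat on the table among other things. Origin: centre of its underside as it lies at the start; z along its axis. Two or three of the four are needed.
- disc1_center (a point): Centre of that disc, 6 mm from either face.
- disc2: One of four alike dark chocolate discs, 62 mm in diameter, 12 mm thick, about 50 g (35 to 70), lying flat on the table among other things. Origin: centre of its underside as it lies at the start; z along its axis. Two or three of the four are needed.
- disc2_center (a point): Centre of that disc, 6 mm from either face.
- disc3: One of four alike dark chocolate discs, 62 mm in diameter, 12 mm thick, about 50 g (35 to 70), lying flat on the table among other things. Origin: centre of its underside as it lies at the start; z along its axis. Two or three of the four are needed.
- disc3_center (a point): Centre of that disc, 6 mm from either face.
- dome: Bystander: dark chocolate half-dome, 64 mm across, 31 mm high; not one of the discs. Origin: centre of its underside.
- pastry_ring: Bystander: thin steel pastry ring, 70 mm across, 30 mm high, open at both ends. Origin: centre of its underside.
- bar: Bystander: flat chocolate bar, 70 x 50 x 12 mm. Origin: centre of its underside.
- bowl: Bystander: white ceramic bowl, 150 mm across, 80 mm high, beyond the work area. Origin: centre of its underside.
- spatula: Bystander: kitchen spatula lying on the table beyond the work area. Origin: centre of its underside near the middle of its length.
Mind the look-alikes: they are no part of the job. Leave any pink or yellow look-alike of the disc2 alone.

How it is judged:
By the outcome, as a careful person would: the job done as asked, in the order asked, and still so for the second after the job is handed in, with the robot touching nothing.
It also fails if it takes over 67 s, if anything falls off the work surface, if the arm or the gripper's body presses on something with over 40 N, if the wrist force passes 120 N, or if a joint passes its speed limit or range.

ROBOT

A 6-joint arm with a two-finger parallel gripper is mounted at the origin on the work surface. World frame = base frame: x ahead of the robot, y to its left, z up, the work surface at z = 0. Lengths are in mm, angles in rad, forces in N, time in s.
With the tool pointing down it reaches from about 350 to 975 mm from the base axis. Payload 7.1 kg.
Tool frame: the origin (TCP) lies at the very end of the fingers, on their centre line; the grasp point (between the pads) lies 19 mm behind it; z points along the fingers, y is the line along which they close (so a half turn about z gives the same grasp; the last joint's range is limited). The gripper opens to 88 mm and grips with 3 to 60 N. Pads are 20 mm wide; open, the fingers measure 115 mm over their backs; the gripper's body (75 mm by 178 mm) begins 61 mm behind the grasp point.
Start: joints at [-1.343, 0.423, 1.63, -0, 1.089, -0.019], TCP at [152.708, -606.04, 222.675] pointing down, gripper open.
Joint ranges: [-3, 3], [-0.9, 2.11], [0.09, 2.58], [-1.31, 4.45], [0.11, 2.69], [-2.54, 2.54]. Speed limits (rad/s): [2.39, 2.39, 3.01, 3.14, 3.14, 3.14].

INTERFACE

Orientations are given as a rotation vector (axis times angle).
In Python, from workcell import sensors, imaging, close_job gives the robot as it stands. The module is installed in compiled form; this text tells all that it offers.
- The arm moves only by the tool servo_tool, never from a script. Its argument "steps" is a list of rows, each a list of 3 entries, a list of its own where there are three numbers: the shift along the world's x, y, z in m, then the turn, a rotation vector about the world's x, y, z in degrees, then the opening, from -1 (shut) to 1 (fully open). A call has exactly 8 rows; each row shifts and turns the commanded pose from where the row before left it; what a row does not reach is not made up. A row lasts 1/12 s, in which the tool goes at most 41.7 mm and 7.16 degrees, less where a joint would pass 70% of its speed; a pose out of reach is approached as far as the arm can. A call is refused whole if a number of a shift passes 0.0417 or a number of a turn 7.16, either way. A call with a gripper value outside its range is refused whole. The fingers move at their own pace and stop on an object; the grip force is fixed at half the most. Time passes only in rows, so rows that do not move let the fingers close, or fill a call up. It gives the time, the measured TCP pose, the force, the opening and the grip force at its end, in the units of the state.
- sensors.get_obs(): the state, without advancing time (a new reading comes with each control period).
- imaging.get_image(name): name is "side" or "top" or "wrist"; returns a dict with "color" (384x512x3 uint8, blue, green, red), "range_z" (384x512 float32, mm along the optical axis (not along the pixel's ray), 0 where there is no reading), "vertical_fov" (degrees; the focal length in pixels is half the picture's height over the tangent of half this angle, whatever the lens; pixels are square), "cx", "cy" (the principal point, pixels), "rvec" (rotation vector, rad) and "tvec" (3), from world to camera coordinates, as OpenCV has them; the wrist camera has in their place "tool_from_camera" (4x4, takes a point from camera to tool coordinates, whose origin is the TCP and whose axes are the flange's). Camera axes: x right, y down, z forward; pixel columns grow to the right and rows downward; lengths in mm; the calibration is good to about 2 mm. A picture is of the moment at which its call begins: read the wrist's pose just before it.
- close_job(): hands the job in; it is judged then, once.
The state is a dict: "t": time; "qpos": joint angles; "qvel": joint speeds; "joint_torque": joint torques, N m; "ee_pos": TCP position; "orientation": TCP orientation; "ft_force": force on the tool from outside, world axes, zero at the start; "moment": the same for the moment, N m; "width": finger opening in mm; "grasp_force": force on a finger pad.
Only numpy, scipy, OpenCV 4.12 (cv2) and the standard library are available. Lean on these libraries where they do the work, as an engineer would, in place of code of your own. Each camera call takes 0.05 s, during which the arm holds its last target. There are 200 camera calls.

## Working session

There is one attempt and no reset: what is moved stays moved. The work goes in short steps, Python scripts to look and compute and a tool call to move; the robot and the scene stay as the last step left them, time stands still between calls to the robot, and variables do not carry over. Pictures are saved under pics/ and viewed, at most 10 in all, crops included, and the job is handed in when it is done.

Besides the shell and the picture viewer there is one more tool, called after ">>>" as name(argument=value, ...) on one line, values as JSON. servo_tool: Moves the arm, as the interface text tells. Its arguments: {"type":"object","properties":{"steps":{"type":"array"}},"required":["steps"]}

```bash
mkdir -p pics; cat > h.py <<'E'
import numpy as np, cv2
from workcell import sensors, imaging
from scipy.spatial.transform import Rotation as R
def obs(): return sensors.get_obs()
def grab(n):
    o=obs(); d=imaging.get_image(n)
    f=d["color"].shape[0]/2/np.tan(np.radians(d["vertical_fov"])/2)
    if n=="wrist":
        T=np.eye(4);T[:3,:3]=R.from_rotvec(o["orientation"]).as_matrix();T[:3,3]=o["ee_pos"]
        W=T@np.array(d["tool_from_camera"])
    else:
        W=np.eye(4);Rm=R.from_rotvec(np.ravel(d["rvec"])).as_matrix();W[:3,:3]=Rm.T;W[:3,3]=-Rm.T@np.ravel(d["tvec"])
    d["W"]=W;d["f"]=f
    return d
def cloud(d):
    z=d["range_z"].astype(float);v,u=np.mgrid[:z.shape[0],:z.shape[1]]
    P=np.stack([(u-d["cx"])/d["f"]*z,(v-d["cy"])/d["f"]*z,z],-1)
    P=P@d["W"][:3,:3].T+d["W"][:3,3]; P[z<=0]=np.nan
    return P
def ray(d,u,v,zp):
    r=d["W"][:3,:3]@np.array([(u-d["cx"])/d["f"],(v-d["cy"])/d["f"],1]);c=d["W"][:3,3]
    return c+r*(zp-c[2])/r[2]
E
python3 - <<'E'
from h import *
import pickle
print(obs())
D={n:grab(n) for n in("top","side")}
pickle.dump(D,open("d0.pkl","wb"))
for n in D:
    d=D[n];print(n,d["f"],d["cx"],d["cy"],d["W"].round(2).tolist())
    cv2.imwrite(f"pics/{n}0.png",d["color"])
E
```

```text
{'t': 0.0, 'qpos': array([-1.34298474e+00,  4.23811933e-01,  1.63069705e+00,  2.24664480e-06,
        1.08859840e+00, -1.89865753e-02]), 'qvel': array([ 0.00019879, -0.00044105, -0.00127833,  0.00137633, -0.00085808,
       -0.00039728]), 'joint_torque': array([ 9.97203533e-04, -5.44628656e+01, -2.73666930e+01,  6.44274708e-02,
        2.29074742e-02, -1.06570149e-04]), 'ee_pos': array([ 152.59475654, -605.5074201 ,  221.91698058]), 'orientation': array([-3.11620891e+00, -3.86499450e-01,  2.44754954e-04]), 'ft_force': array([ 0.95246496, -0.81113701,  0.0192674 ]), 'moment': array([0.05741323, 0.01175594, 0.07096976]), 'grasp_force': 0.0, 'width': 87.67340081356608}
top 471.63841263239414 258.51861630701455 197.82260541497885 [[0.03, -1.0, 0.07, 505.28], [-1.0, -0.03, 0.01, -29.65], [-0.01, -0.07, -1.0, 1343.81], [0.0, 0.0, 0.0, 1.0]]
side 395.71726023628315 252.67511601214196 192.81259037251255 [[-0.96, -0.22, 0.19, 394.26], [-0.29, 0.7, -0.65, 537.05], [0.01, -0.67, -0.74, 796.74], [0.0, 0.0, 0.0, 1.0]]
```

View pics/top0.png

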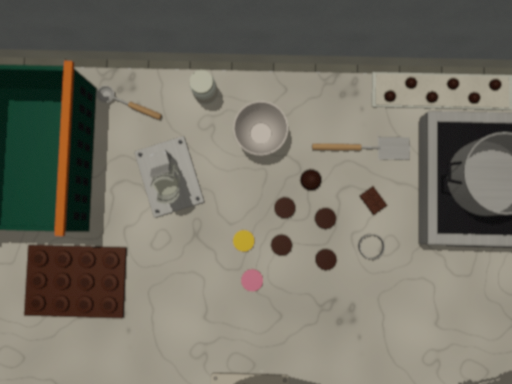

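View pics/side0.png

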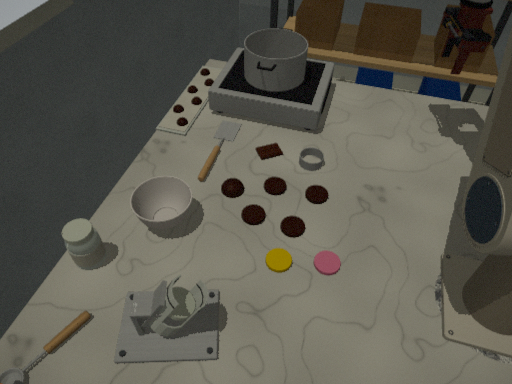

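Top view: brown discs at about (285,208), (325,218), (281,245) and (326,259). The dome is the darker one at (311,180). Stand with the tube is at (170,178). The yellow and pink look-alikes are at (244,240) and (252,280). The side view agrees.

```bash
python3 - <<'E'
from h import *
import pickle
D=pickle.load(open("d0.pkl","rb"))
d=D["top"];P=cloud(d);im=d["color"].astype(int)
# discs
m=((im.max(2)<90)).astype(np.uint8); m[:150]=0;m[290:]=0;m[:,:260]=0;m[:,400:]=0
n,l,s,c=cv2.connectedComponentsWithStats(m)
for i in range(1,n):
    if s[i,4]<80: continue
    Q=P[l==i]; h=np.nanmedian(Q[:,2]); mx=np.nanpercentile(Q[:,2],98)
    r=ray(d,*c[i],12); print("dark",c[i].round(1),s[i,4],"h",h.round(1),mx.round(1),"pos",r.round(1),"diam",(2*np.sqrt(s[i,4]/np.pi)*(1330/d["f"])).round(1),"col",im[l==i].mean(0).round())
# side view
e=D["side"];Pe=cloud(e);ie=e["color"].astype(int)
me=(ie.max(2)<75).astype(np.uint8);me[:140]=0;me[250:]=0;me[:,:215]=0;me[:,340:]=0
n,l,s,c=cv2.connectedComponentsWithStats(me)
for i in range(1,n):
    if s[i,4]<80: continue
    print("side",c[i].round(1),s[i,4],"pos",ray(e,*c[i],8).round(1),np.nanmedian(Pe[l==i],0).round(1))
# stand foot: plane z 12
for nm,dd,PP in(("top",d,P),("side",e,Pe)):
    reg=np.zeros(PP.shape[:2],bool)
    xy=PP[...,:2]; c0=ray(d,170,178,50)
    reg=(np.hypot(xy[...,0]-c0[0],xy[...,1]-c0[1])<160)
    f=reg&(PP[...,2]>6)&(PP[...,2]<22)
    Q=PP[f][:,:2].astype(np.float32); print(nm,f.sum(),cv2.minAreaRect(Q))
    t=reg&(PP[...,2]>60); Q=PP[t]; print("tall",t.sum(),Q.mean(0).round(1),Q.max(0).round(1))
d2=cv2.resize(d["color"][125:225,120:220],None,fx=6,fy=6,interpolation=cv2.INTER_CUBIC)
e2=cv2.resize(e["color"][265:370,105:230],None,fx=5,fy=5,interpolation=cv2.INTER_CUBIC)
cv2.imwrite("pics/crop.png",cv2.resize(np.hstack([d2[:525],e2]),None,fx=.64,fy=.64))
E
```

```text
dark [310.4 179.8] 345 h 23.3 32.4 pos [ 649.9 -158.4   12. ] diam 59.1 col [21. 28. 46.]
dark [372.8 200.2] 383 h 11.8 17.5 pos [ 596.3 -335.3   12. ] diam 62.3 col [31. 42. 68.]
dark [284.5 207.5] 331 h 11.9 17.5 pos [569.4 -86.9  12. ] diam 57.9 col [35. 44. 65.]
dark [325.1 218.1] 341 h 11.8 17.8 pos [ 542.4 -201.9   12. ] diam 58.8 col [32. 41. 61.]
dark [281.2 244.7] 326 h 12.0 17.8 pos [464.5 -80.   12. ] diam 57.5 col [34. 43. 63.]
dark [325.5 259.2] 334 h 12.2 17.5 pos [ 427.5 -205.    12. ] diam 58.2 col [30. 39. 60.]
side [268.8 151.1] 297 pos [ 597.8 -330.     8. ] [ 597.2 -327.    11.4]
side [311.2 159.2] 255 pos [ 469.6 -333.4    8. ] [ 469.6 -328.8   14.2]
side [274.9 185.7] 337 pos [ 544.  -197.6    8. ] [ 543.3 -194.    11.9]
side [232.3 187.8] 359 pos [ 653.  -155.2    8. ] [ 648.5 -143.7   20.7]
side [316.3 194.2] 348 pos [ 429.5 -200.9    8. ] [ 429.6 -196.8   12. ]
side [253.2 214.6] 400 pos [571.2 -82.    8. ] [570.5 -79.2  12.1]
side [292.5 226.3] 421 pos [466.2 -75.4   8. ] [465.8 -72.3  12.3]
top 2402 ((639.3258056640625, 238.48829650878906), (297.9940490722656, 286.4595642089844), 57.00159454345703)
tall 1203 [638.3 238.6 107.4] [714.2 287.  162.2]
side 4334 ((652.7965698242188, 247.92050170898438), (200.28424072265625, 150.6487274169922), 19.081222534179688)
tall 2588 [640.1 249.4 106.1] [714.8 290.3 159.4]
```

View pics/crop.png

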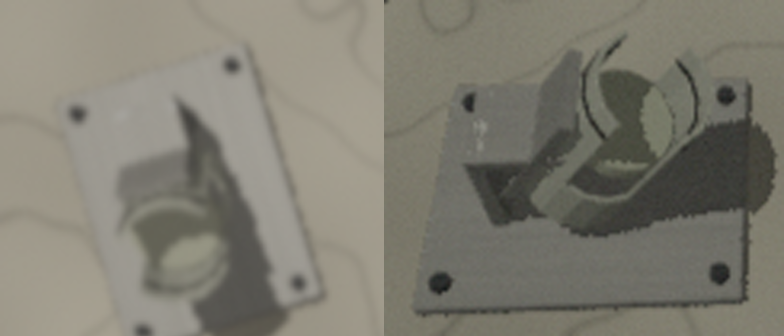

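Foot edges 200 x 150 match. That puts the yaw at about 19° and the mouth near (620,237,140). Moving above the nearest disc, with the jaw line turned to the tube's y.

>>> servo_tool(steps=[[[0.0172,0.0252,-0.0033],[0,0,0.31],1],[[0.0172,0.0252,-0.0033],[0,0,0.31],1],[[0.0172,0.0252,-0.0033],[0,0,0.31],1],[[0.0172,0.0252,-0.0033],[0,0,0.31],1],[[0.0172,0.0252,-0.0033],[0,0,0.31],1],[[0.0172,0.0252,-0.0033],[0,0,0.31],1],[[0.0172,0.0252,-0.0033],[0,0,0.31],1],[[0.0172,0.0252,-0.0033],[0,0,0.31],1]])

```text
t: 0.77
ee_pos: [290.7, -402.9, 195.9]
orientation: [-3.108, -0.454, 0.0]
ft_force: [-0.3, 0.4, -0.5]
width: 88.1
grasp_force: 0.0
```

>>> servo_tool(steps=[[[0.0172,0.0252,-0.0033],[0,0,0.31],1],[[0.0172,0.0252,-0.0033],[0,0,0.31],1],[[0.0172,0.0252,-0.0033],[0,0,0.31],1],[[0.0172,0.0252,-0.0033],[0,0,0.31],1],[[0.0172,0.0252,-0.0033],[0,0,0.31],1],[[0.0172,0.0252,-0.0033],[0,0,0.31],1],[[0.0172,0.0252,-0.0033],[0,0,0.31],1],[[0.0,0.0,0.0],[0,0,0.31],1]])

```text
t: 1.43
ee_pos: [412.2, -224.6, 172.5]
orientation: [-3.096, -0.526, 0.0]
ft_force: [0.3, -0.7, -0.0]
width: 87.7
grasp_force: 0.0
```

```bash
cat > discs.py <<'E'
from h import *
def discs(d):
    P=cloud(d);im=d["color"].astype(int)
    m=((im.max(2)<95)&(P[...,2]>6)&(P[...,2]<20)).astype(np.uint8)
    n,l,s,c=cv2.connectedComponentsWithStats(m)
    for i in range(1,n):
        if s[i,4]<800: continue
        (u,v),r=cv2.minEnclosingCircle(np.argwhere(l==i)[:,::-1].astype(np.float32))
        zc=(d["W"][:3,3][2]-12)
        print("disc px",c[i].round(),s[i,4],"h",np.nanmedian(P[l==i][:,2]).round(1),"pos",ray(d,*c[i],12).round(1),"diam~",round(2*np.sqrt(s[i,4]/np.pi)*zc/d["f"],1),"bbox",s[i,:4])
if __name__=="__main__":
    import sys
    o=obs();Rm=R.from_rotvec(o["orientation"]).as_matrix();print(o["t"],o["ee_pos"].round(1),Rm.round(3).tolist(),o["width"],o["qpos"].round(2))
    d=grab("wrist");print(d["tool_from_camera"].round(3).tolist(),d["f"]);discs(d)
    cv2.imwrite(f"pics/{sys.argv[1]}.png",d["color"])
E
python3 discs.py w1
```

```text
1.4333 [ 412.2 -224.6  172.5] [[0.944, 0.331, -0.0], [0.331, -0.944, 0.001], [0.0, -0.001, -1.0]] 87.74411404768769 [-0.52  0.27  2.    0.    0.87  0.71]
[[0.0, -0.955, -0.296, 82.241], [1.0, -0.0, 0.001, -1.2], [-0.001, -0.296, 0.955, -162.7], [0.0, 0.0, 0.0, 1.0]] 308.08072217046265
disc px [431.  34.] 3898 h 12.5 pos [ 595.6 -333.1   12. ] diam~ 73.9 bbox [399   0  64  77]
disc px [280.  38.] 3550 h 12.7 pos [ 545.7 -199.6   12. ] diam~ 70.5 bbox [249   3  64  71]
disc px [137.  75.] 3253 h 12.5 pos [467.9 -78.   12. ] diam~ 67.5 bbox [106  42  64  67]
disc px [245. 152.] 2594 h 12.6 pos [ 430.8 -203.1   12. ] diam~ 60.3 bbox [217 123  58  58]
```

View pics/w1.png

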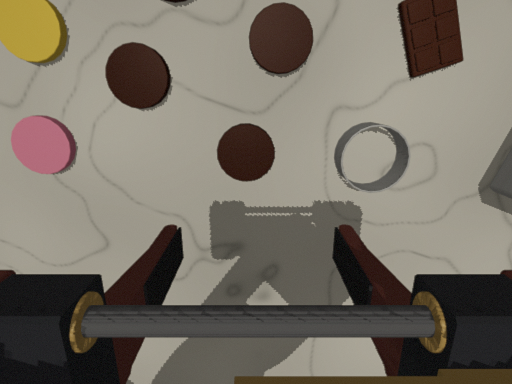

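Wrist view: discs at (245,152), (280,38) and (137,75), with the bar and ring to the right. The target disc is at (430.8,-203.1), diameter about 60, height 12, which is consistent with the other views.

>>> servo_tool(steps=[[[0.0023,0.0027,-0.017],[0,0,0],1],[[0.0023,0.0027,-0.017],[0,0,0],1],[[0.0023,0.0027,-0.017],[0,0,0],1],[[0.0023,0.0027,-0.017],[0,0,0],1],[[0.0023,0.0027,-0.017],[0,0,0],1],[[0.0023,0.0027,-0.017],[0,0,0],1],[[0.0023,0.0027,-0.017],[0,0,0],1],[[0.0023,0.0027,-0.017],[0,0,0],1]])

```text
t: 2.15
ee_pos: [428.7, -207.3, 36.4]
orientation: [3.098, 0.52, -0.0]
ft_force: [0.7, -0.9, 0.7]
width: 87.8
grasp_force: 0.0
```

```bash
python3 discs.py w2
```

```text
2.15 [ 428.7 -207.3   36.4] [[0.945, 0.326, -0.0], [0.326, -0.945, -0.0], [-0.0, 0.0, -1.0]] 87.7615502119722 [-0.48  0.53  2.05 -0.    0.56  0.76]
[[0.0, -0.955, -0.296, 82.235], [1.0, -0.0, 0.001, -1.2], [-0.001, -0.296, 0.955, -162.702], [0.0, 0.0, 0.0, 1.0]] 308.08072217046265
disc px [314.  43.] 8853 h 12.7 pos [ 542.2 -200.1   12. ] diam~ 64.5 bbox [260   0 110  96]
disc px [73. 98.] 9025 h 12.5 pos [469.3 -78.5  12. ] diam~ 65.1 bbox [ 19  44 109 109]
disc px [254. 219.] 6396 h 12.6 pos [ 431.9 -202.3   12. ] diam~ 54.8 bbox [207 175  93  89]
disc px [501. 219.] 896 h 13.1 pos [ 484.6 -355.7   12. ] diam~ 20.5 bbox [486 186  26  65]
```

>>> servo_tool(steps=[[[0.0006,0.0011,-0.006],[0,0,0],1],[[0.0006,0.0011,-0.006],[0,0,0],1],[[0.0006,0.0011,-0.006],[0,0,0],1],[[0.0005,0.0011,-0.006],[0,0,0],1],[[0,0,-0.005],[0,0,0],1],[[0,0,-0.0025],[0,0,0],1],[[0,0,0],[0,0,0],1],[[0,0,0],[0,0,0],1]])

```text
t: 2.87
ee_pos: [431.4, -202.1, 5.7]
orientation: [-3.098, -0.521, 0.0]
ft_force: [0.1, 0.4, 0.2]
width: 88.2
grasp_force: 0.0
```

```bash
python3 discs.py w3
```

```text
2.8667 [ 431.4 -202.1    5.7] [[0.945, 0.327, -0.0], [0.327, -0.945, 0.0], [-0.0, -0.0, -1.0]] 88.19021867953016 [-0.46  0.59  2.05  0.    0.49  0.77]
[[0.0, -0.955, -0.296, 82.237], [1.0, -0.0, 0.001, -1.2], [-0.001, -0.296, 0.955, -162.702], [0.0, 0.0, 0.0, 1.0]] 308.08072217046265
disc px [335.  46.] 11783 h 12.7 pos [ 540.8 -201.    12. ] diam~ 62.2 bbox [269   0 135 106]
disc px [ 51. 108.] 11838 h 12.5 pos [469.6 -80.6  12. ] diam~ 62.3 bbox [  0  44 113 128]
disc px [260. 247.] 8561 h 12.6 pos [ 432.2 -202.2   12. ] diam~ 53.0 bbox [206 196 109 101]
```

>>> servo_tool(steps=[[[0,0,-0.001],[0,0,0],1],[[0,0,-0.001],[0,0,0],1],[[0,0,0],[0,0,0],-1],[[0,0,0],[0,0,0],-1],[[0,0,0],[0,0,0],-1],[[0,0,0],[0,0,0],-1],[[0,0,0],[0,0,0],-1],[[0,0,0],[0,0,0],-1]])

```text
t: 3.58
ee_pos: [431.5, -202.1, 3.7]
orientation: [3.098, 0.521, 0.0]
ft_force: [-0.0, -1.0, 1.0]
width: 60.9
grasp_force: 30.0
```

>>> servo_tool(steps=[[[0,0,0.015],[0,0,0],-1],[[0,0,0.025],[0,0,0],-1],[[0,0,0.035],[0,0,0],-1],[[0.009,0.0365,0.01],[0,0,0],-1],[[0.009,0.0365,0.01],[0,0,0],-1],[[0.009,0.0365,0.01],[0,0,0],-1],[[0.009,0.0365,0.01],[0,0,0],-1],[[0.009,0.0365,0.01],[0,0,0],-1]])

```text
t: 4.25
ee_pos: [476.4, -17.9, 129.3]
orientation: [3.098, 0.521, 0.0]
ft_force: [1.0, -0.8, -0.7]
width: 61.4
grasp_force: 30.0
```

>>> servo_tool(steps=[[[0.0081,0.0324,0.0071],[1.63,-4.73,0],-1],[[0.0081,0.0324,0.0071],[1.63,-4.73,0],-1],[[0.0081,0.0324,0.0071],[1.63,-4.73,0],-1],[[0.0081,0.0324,0.0071],[1.63,-4.73,0],-1],[[0.0081,0.0324,0.0071],[1.63,-4.73,0],-1],[[0.0081,0.0324,0.0071],[1.63,-4.73,0],-1],[[0.0081,0.0324,0.0071],[0,0,0],-1],[[0,0,0],[0,0,0],-1]])

```text
t: 4.92
ee_pos: [532.2, 204.0, 178.1]
orientation: [-2.91, -0.492, -0.784]
ft_force: [0.7, -0.0, 0.3]
width: 60.8
grasp_force: 30.0
```

```bash
python3 - <<'E'
from h import *
import pickle
o=obs();d=grab("wrist");d["o"]=o;pickle.dump(d,open("w4.pkl","wb"))
print(o["t"],o["ee_pos"].round(1),o["width"],o["ft_force"].round(1),R.from_rotvec(o["orientation"]).as_matrix().round(3).tolist())
cv2.imwrite("pics/w4.png",d["color"])
E
```

```text
4.9167 [532.2 204.  178.1] 60.8448533163383 [ 0.7 -0.   0.3] [[0.817, 0.329, 0.474], [0.284, -0.944, 0.166], [0.503, -0.001, -0.865]]
```

View pics/w4.png

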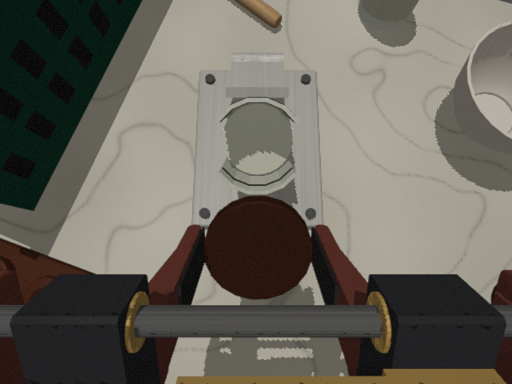

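Wrist view: the held disc is at (258,247). The mouth is clear and nearly aligned at about (258,142), with half-shells top and bottom and the pale lit follower inside, which has a shadow across it. Now measuring all of them in tool coordinates.

```bash
cat > tube.py <<'E'
from h import *
import pickle,sys
def toolcloud(d):
    W=d["W"];d2=dict(d);d2["W"]=np.array(d["tool_from_camera"]);return cloud(d2)
def fitc(Q):
    A=np.c_[2*Q,np.ones(len(Q))];s=np.linalg.lstsq(A,(Q**2).sum(1),rcond=None)[0];return s[:2],np.sqrt(s[2]+s[:2]@s[:2])
if __name__=="__main__":
    d=pickle.load(open(sys.argv[1],"rb"));T=toolcloud(d);im=d["color"].astype(int)
    m=(im.max(2)<80)&(T[...,2]<20)&(abs(T[...,0])<50)&(abs(T[...,1])<36)
    n,l,s,c=cv2.connectedComponentsWithStats(m.astype(np.uint8));i=1+s[1:,4].argmax()
    Q=T[l==i];print("disc n",len(Q),"z",np.nanpercentile(Q[:,2],[2,50,98]).round(1),"x",np.nanpercentile(Q[:,0],[.2,99.8]).round(1),"y",np.nanpercentile(Q[:,1],[.2,99.8]).round(1),s[i])
    A=np.c_[Q[:,:2],np.ones(len(Q))];print("disc plane",np.linalg.lstsq(A,Q[:,2],rcond=None)[0].round(3))
    # tube region: column profiles
    for v in list(range(90,200,3)):
        print(v,[tuple(np.round(T[v,u],0).astype(int)) if np.isfinite(T[v,u,0]) else None for u in (235,258,281)], im[v,258])
E
python3 tube.py w4.pkl
```

```text
disc n 26486 z [-104.7  -82.4   -6.9] x [-30.3  34.6] y [-35.9  35.9] [  104   195   318   189 26486]
disc plane [ -1.724   0.036 -35.931]
90 [(np.int64(86), np.int64(-19), np.int64(94)), (np.int64(86), np.int64(-1), np.int64(95)), (np.int64(86), np.int64(17), np.int64(95))] [126 132 134]
93 [(np.int64(84), np.int64(-19), np.int64(94)), (np.int64(84), np.int64(-1), np.int64(95)), (np.int64(84), np.int64(18), np.int64(94))] [128 133 135]
96 [(np.int64(82), np.int64(-19), np.int64(94)), (np.int64(82), np.int64(-1), np.int64(94)), (np.int64(82), np.int64(18), np.int64(94))] [115 121 122]
99 [(np.int64(79), np.int64(-22), np.int64(136)), (np.int64(80), np.int64(-1), np.int64(69)), (np.int64(79), np.int64(21), np.int64(135))] [151 162 163]
102 [(np.int64(77), np.int64(-18), np.int64(83)), (np.int64(76), np.int64(-1), np.int64(133)), (np.int64(76), np.int64(21), np.int64(134))] [81 89 88]
105 [(np.int64(76), np.int64(-17), np.int64(69)), (np.int64(74), np.int64(-1), np.int64(114)), (np.int64(76), np.int64(16), np.int64(69))] [100 113 113]
108 [(np.int64(71), np.int64(-22), np.int64(130)), 
[... 4040 characters left out ...]
64(-1), np.int64(80)), (np.int64(14), np.int64(17), np.int64(71))] [127 139 140]
189 [(np.int64(-22), np.int64(-27), np.int64(179)), (np.int64(11), np.int64(-1), np.int64(72)), (np.int64(-21), np.int64(26), np.int64(178))] [135 146 147]
192 [(np.int64(-25), np.int64(-27), np.int64(178)), (np.int64(10), np.int64(-1), np.int64(68)), (np.int64(-24), np.int64(26), np.int64(177))] [148 160 161]
195 [(np.int64(-28), np.int64(-27), np.int64(176)), (np.int64(-27), np.int64(-1), np.int64(174)), (np.int64(-28), np.int64(26), np.int64(175))] [73 78 81]
198 [(np.int64(-30), np.int64(-27), np.int64(172)), (np.int64(29), np.int64(-1), np.int64(-3)), (np.int64(-31), np.int64(26), np.int64(173))] [14 21 39]
```

```bash
cat > tube2.py <<'E'
from tube import *
d=pickle.load(open(sys.argv[1],"rb"));x0,zr,zf=map(float,sys.argv[2:5]);T=toolcloud(d);im=d["color"].astype(int)
if len(sys.argv)<6:
    m=(im.max(2)<80)&(T[...,2]<6)&(T[...,2]>-22)&(abs(T[...,0])<45)&(abs(T[...,1])<31.5)
    n,l,s,c=cv2.connectedComponentsWithStats(m.astype(np.uint8));i=1+s[1:,4].argmax()
    Q=T[l==i];A=np.c_[Q[:,:2],np.ones(len(Q))];p=np.linalg.lstsq(A,Q[:,2],rcond=None)[0]
    k=abs(Q[:,2]-A@p)<2.5;Q=Q[k];p=np.linalg.lstsq(A[k],Q[:,2],rcond=None)[0]
    print("disc plane",p.round(3),"n",k.sum(),"x",np.nanpercentile(Q[:,0],[.1,99.9]).round(1),"z",np.median(Q[:,2]).round(1))
r=np.hypot(T[...,0]-x0,T[...,1]+1)
F=T[(r<28)&(abs(T[...,2]-zf)<8)];A=np.c_[F[:,0]-x0,F[:,1],np.ones(len(F))];print("floor plane",np.linalg.lstsq(A,F[:,2],rcond=None)[0].round(3),len(F))
Q=T[(r<40)&(r>30)&(abs(T[...,2]-zr)<3)];print("rim z",np.median(Q[:,2]).round(1),len(Q),"circ",fitc(Q[:,:2]))
A=np.c_[Q[:,0]-x0,Q[:,1],np.ones(len(Q))];print("rim plane",np.linalg.lstsq(A,Q[:,2],rcond=None)[0].round(3))
Q=T[(r<37)&(r>30)&(T[...,2]>zr+5)&(T[...,2]<zf-6)];print("wall",len(Q),fitc(Q[:,:2]))
# foot yaw: edge
P=cloud(d);f=(P[...,2]>7)&(P[...,2]<18)&(np.hypot(P[...,0]-652,P[...,1]-248)<135)
n,l,s,c=cv2.connectedComponentsWithStats(f.astype(np.uint8));i=1+s[1:,4].argmax()
print("foot",cv2.minAreaRect(P[l==i][:,:2].astype(np.float32)))
E
python3 tube2.py w4.pkl 44.5 69 114
```

```text
disc plane [ 3.0e-03 -2.0e-03 -8.6e+00] n 8577 x [-31.6  29. ] z -8.6
floor plane [ 1.00000e-03 -3.00000e-03  1.13677e+02] 3101
rim z 69.2 828 circ (array([44.70048805, -1.93220465]), np.float64(35.0578031527851))
rim plane [-2.0000e-03 -1.0000e-03  6.9268e+01]
wall 924 (array([44.99221099, -1.78413871]), np.float64(34.12922701290744))
foot ((652.6820068359375, 247.90457153320312), (199.46226501464844, 150.3048095703125), 19.07186508178711)
```

The follower is 44.5 mm below the rim, so 3 discs are needed and the top will end up about 8.5 mm below the rim. The tube is square to the tool within 0.2°. Aligning now.

>>> servo_tool(steps=[[[0.0085,0.003,-0.0028],[0,0,0],-1],[[0.0085,0.003,-0.0028],[0,0,0],-1],[[0.0085,0.003,-0.0028],[0,0,0],-1],[[0.0085,0.003,-0.0028],[0,0,0],-1],[[0.0085,0.003,-0.0028],[0,0,0],-1],[[0.0085,0.003,-0.0028],[0,0,0],-1],[[0.0085,0.003,-0.0028],[0,0,0],-1],[[0,0,0],[0,0,0],-1]])

```text
t: 5.63
ee_pos: [592.7, 221.8, 156.7]
orientation: [-2.913, -0.49, -0.781]
ft_force: [0.2, -0.1, -0.2]
width: 61.1
grasp_force: 30.0
```

```bash
cat > st.py <<'E'
from h import *
import sys
o=obs();Rm=R.from_rotvec(o["orientation"]).as_matrix()
print(o["t"],o["ee_pos"].round(1),Rm.round(3).tolist(),o["ft_force"].round(1),o["qpos"].round(2))
if len(sys.argv)>3:
    g=np.array(list(map(float,sys.argv[1:4])));print("to go world",(g-o["ee_pos"]).round(2),"tool",(Rm.T@(g-o["ee_pos"])).round(2))
E
python3 st.py 593.2 226.4 158.0
```

```text
5.6333 [592.7 221.8 156.7] [[0.818, 0.327, 0.473], [0.283, -0.945, 0.164], [0.5, 0.0, -0.866]] [ 0.2 -0.1 -0.2] [ 0.34  0.38  2.02 -0.02  0.22  1.6 ]
to go world [0.53 4.56 1.31] tool [ 2.38 -4.13 -0.14]
```

>>> servo_tool(steps=[[[0.0002,0.0015,0.0004],[0,0,0],-1],[[0.0002,0.0015,0.0004],[0,0,0],-1],[[0.0001,0.0016,0.0005],[0,0,0],-1],[[0,0,0],[0,0,0],-1],[[0,0,0],[0,0,0],-1],[[0,0,0],[0,0,0],-1],[[0,0,0],[0,0,0],-1],[[0,0,0],[0,0,0],-1]])

```text
t: 6.3
ee_pos: [591.3, 226.0, 158.5]
orientation: [-2.913, -0.491, -0.78]
ft_force: [0.5, 0.2, -0.8]
width: 60.9
grasp_force: 30.0
```

```bash
python3 st.py 593.2 226.4 158.0; python3 - <<'E'
from h import *
import pickle
d=grab("wrist");pickle.dump(d,open("w5.pkl","wb"));cv2.imwrite("pics/w5.png",d["color"])
E
python3 tube2.py w5.pkl -1 19.2 63.7
```

```text
6.3 [591.3 226.  158.5] [[0.818, 0.328, 0.472], [0.284, -0.945, 0.164], [0.5, 0.0, -0.866]] [ 0.5  0.2 -0.8] [ 0.35  0.38  2.02 -0.04  0.22  1.62]
to go world [ 1.87  0.37 -0.54] tool [1.37 0.27 1.41]
disc plane [ 4.00e-03 -1.00e-03 -8.58e+00] n 8584 x [-31.5  29. ] z -8.6
floor plane [-4.0000e-03  0.0000e+00  6.5207e+01] 1142
rim z 20.6 577 circ (array([ 1.20958671, -0.59964881]), np.float64(34.24817698063806))
rim plane [ 3.0000e-03 -5.0000e-03  2.0538e+01]
wall 50 (array([-0.99787572, -0.88901005]), np.float64(36.95843841678122))
foot ((658.9677734375, 308.03997802734375), (148.89874267578125, 41.43074417114258), 18.617019653320312)
```

View pics/w5.png

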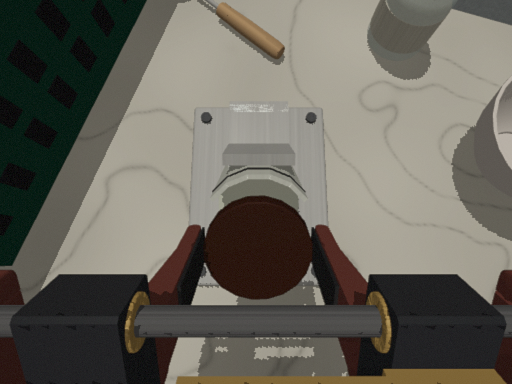

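View: the disc at (258,247) sits over the mouth, the rear rim arc shows at (258,172), and it looks centred. A small correction and advance to just above the rim.

>>> servo_tool(steps=[[[0.0012,0.0003,-0.0016],[0,0,0],-1],[[0.0012,0.0004,-0.0016],[0,0,0],-1],[[0.0012,0.0003,-0.0016],[0,0,0],-1],[[0.0011,0.0004,-0.0016],[0,0,0],-1],[[0.0011,0.0003,-0.0016],[0,0,0],-1],[[0.0011,0.0004,-0.0016],[0,0,0],-1],[[0,0,0],[0,0,0],-1],[[0,0,0],[0,0,0],-1]])

```text
t: 7.02
ee_pos: [598.3, 228.2, 148.6]
orientation: [-2.914, -0.491, -0.78]
ft_force: [0.5, -0.2, 0.5]
width: 61.5
grasp_force: 30.0
```

```bash
python3 st.py 598.2 228.1 148.8;python3 - <<'E'
from h import *
import pickle
d=grab("wrist");pickle.dump(d,open("w6.pkl","wb"))
E
python3 tube2.py w6.pkl -1 8.6 53.2|head -4
```

```text
7.0167 [598.3 228.2 148.6] [[0.819, 0.328, 0.472], [0.284, -0.945, 0.164], [0.499, 0.0, -0.866]] [ 0.5 -0.2  0.5] [ 0.35  0.4   2.01 -0.04  0.21  1.62]
to go world [-0.06 -0.06  0.2 ] tool [ 0.04  0.04 -0.21]
disc plane [ 3.000e-03 -1.000e-03 -8.574e+00] n 8590 x [-31.7  28.9] z -8.6
floor plane [-1.8000e-02 -3.0000e-03  5.3131e+01] 670
rim z 8.5 731 circ (array([ 0.13803441, -0.9372007 ]), np.float64(34.13316940238645))
rim plane [ 1.400e-02 -4.000e-03  8.203e+00]
```

>>> servo_tool(steps=[[[0.0012,0.0004,-0.0022],[0,0,0],-1],[[0.0012,0.0004,-0.0022],[0,0,0],-1],[[0.0012,0.0004,-0.0022],[0,0,0],-1],[[0.0012,0.0004,-0.0022],[0,0,0],-1],[[0.0012,0.0004,-0.0022],[0,0,0],-1],[[0.0012,0.0004,-0.0022],[0,0,0],-1],[[0.0012,0.0004,-0.0022],[0,0,0],-1],[[0.0012,0.0004,-0.0022],[0,0,0],-1]])

```text
t: 7.73
ee_pos: [608.0, 231.4, 130.9]
orientation: [-2.913, -0.491, -0.78]
ft_force: [0.6, -0.1, -0.7]
width: 61.2
grasp_force: 30.0
```

```bash
python3 st.py 607.7 231.5 131.3
```

```text
7.7333 [608.  231.4 130.9] [[0.818, 0.328, 0.472], [0.284, -0.945, 0.164], [0.5, 0.0, -0.866]] [ 0.6 -0.1 -0.7] [ 0.35  0.45  2.   -0.04  0.18  1.63]
to go world [-0.29  0.09  0.36] tool [-0.03 -0.18 -0.43]
```

>>> servo_tool(steps=[[[0.0014,0.0005,-0.0026],[0,0,0],-1],[[0.0014,0.0005,-0.0026],[0,0,0],-1],[[0.0014,0.0005,-0.0026],[0,0,0],-1],[[0.0014,0.0005,-0.0026],[0,0,0],-1],[[0.0014,0.0005,-0.0026],[0,0,0],-1],[[0.0014,0.0005,-0.0026],[0,0,0],-1],[[0.0014,0.0005,-0.0026],[0,0,0],-1],[[0.0014,0.0005,-0.0026],[0,0,0],-1]])

```text
t: 8.4
ee_pos: [619.2, 235.4, 110.2]
orientation: [-2.913, -0.491, -0.78]
ft_force: [-0.3, -0.1, -0.1]
width: 61.1
grasp_force: 30.0
```

```bash
python3 st.py 621.8 236.3 105.6
```

```text
8.4 [619.2 235.4 110.2] [[0.818, 0.328, 0.472], [0.284, -0.945, 0.164], [0.5, 0.0, -0.866]] [-0.3 -0.1 -0.1] [ 0.35  0.5   1.98 -0.05  0.14  1.64]
to go world [ 2.56  0.86 -4.57] tool [0.06 0.03 5.31]
```

>>> servo_tool(steps=[[[0.0003,0.0001,-0.0005],[0,0,0],-1],[[0.0003,0.0001,-0.0005],[0,0,0],-1],[[0.0003,0.0001,-0.0005],[0,0,0],-1],[[0.0003,0.0001,-0.0005],[0,0,0],-1],[[0.0003,0.0001,-0.0005],[0,0,0],-1],[[0.0003,0.0001,-0.0005],[0,0,0],-1],[[0.0002,0.0001,-0.0005],[0,0,0],-1],[[0,0,0],[0,0,0],-1]])

```text
t: 9.07
ee_pos: [621.1, 236.1, 106.9]
orientation: [-2.913, -0.491, -0.78]
ft_force: [0.5, 0.5, 0.4]
width: 61.2
grasp_force: 30.0
```

>>> servo_tool(steps=[[[0.0002,0.0001,-0.0003],[0,0,0],-1],[[0.0002,0.0001,-0.0003],[0,0,0],-1],[[0,0,0],[0,0,0],-1],[[0,0,0],[0,0,0],-1],[[0,0,0],[0,0,0],-1],[[0,0,0],[0,0,0],-1],[[0,0,0],[0,0,0],-1],[[0,0,0],[0,0,0],-1]])

```text
t: 9.73
ee_pos: [621.5, 236.3, 106.3]
orientation: [-2.913, -0.491, -0.78]
ft_force: [0.4, -0.2, -1.1]
width: 61.4
grasp_force: 30.0
```

```bash
python3 st.py 621.8 236.3 105.6
```

```text
9.7333 [621.5 236.3 106.3] [[0.818, 0.328, 0.472], [0.284, -0.945, 0.164], [0.5, 0.0, -0.866]] [ 0.4 -0.2 -1.1] [ 0.35  0.51  1.97 -0.06  0.14  1.64]
to go world [ 0.33  0.03 -0.74] tool [-0.09  0.08  0.8 ]
```

>>> servo_tool(steps=[[[0.0002,0.0001,-0.0003],[0,0,0],-1],[[0,0,0],[0,0,0],-1],[[0.0001,0,-0.0003],[0,0,0],-1],[[0,0,0],[0,0,0],-1],[[0.0002,0.0001,-0.0003],[0,0,0],-1],[[0,0,0],[0,0,0],-1],[[0,0,0],[0,0,0],-1],[[0,0,0],[0,0,0],-1]])

```text
t: 10.4
ee_pos: [621.8, 236.4, 105.8]
orientation: [-2.913, -0.491, -0.78]
ft_force: [-3.9, -2.2, 4.9]
width: 60.8
grasp_force: 30.0
```

```bash
python3 st.py 621.8 236.3 105.6
```

```text
10.4 [621.8 236.4 105.8] [[0.818, 0.328, 0.472], [0.284, -0.945, 0.164], [0.5, 0.0, -0.866]] [-3.9 -2.2  4.9] [ 0.35  0.51  1.97 -0.06  0.14  1.64]
to go world [ 0.   -0.1  -0.17] tool [-0.11  0.1   0.13]
```

Soft contact, about 6.5 N along the axis, exactly at the predicted depth. Releasing and withdrawing along the axis.

>>> servo_tool(steps=[[[0,0,0],[0,0,0],1],[[0,0,0],[0,0,0],1],[[0,0,0],[0,0,0],1],[[0,0,0],[0,0,0],1],[[0,0,0],[0,0,0],1],[[-0.0009,-0.0003,0.0017],[0,0,0],1],[[-0.0024,-0.0008,0.0043],[0,0,0],1],[[-0.0047,-0.0016,0.0087],[0,0,0],1]])

```text
t: 11.07
ee_pos: [613.5, 233.6, 119.7]
orientation: [-2.914, -0.491, -0.778]
ft_force: [0.2, 0.5, -0.6]
width: 88.2
grasp_force: 0.0
```

>>> servo_tool(steps=[[[-0.0066,-0.0023,0.0121],[0,0,0],1],[[-0.0066,-0.0023,0.0121],[0,0,0],1],[[-0.0066,-0.0023,0.0121],[0,0,0],1],[[-0.0066,-0.0023,0.0121],[0,0,0],1],[[-0.0066,-0.0023,0.0121],[0,0,0],1],[[-0.0066,-0.0023,0.0121],[0,0,0],1],[[-0.0066,-0.0023,0.0121],[0,0,0],1],[[0,0,0],[0,0,0],1]])

```text
t: 11.73
ee_pos: [567.6, 217.7, 207.8]
orientation: [-2.911, -0.491, -0.785]
ft_force: [0.6, -0.4, -0.5]
width: 87.8
grasp_force: 0.0
```

```bash
python3 st.py; cat > chk.py <<'E'
from tube import *
# usage: after retract, disc stack in tube: finds top plane + circle, from known world mouth axis
d=grab("wrist");pickle.dump(d,open(sys.argv[1]+".pkl","wb"));cv2.imwrite("pics/"+sys.argv[1]+".png",d["color"])
T=toolcloud(d);W=d["W"]@np.linalg.inv(d["tool_from_camera"]);C=np.array([621.8,236.4,105.8]);c=W[:3,:3].T@(C-W[:3,3]);print("C in tool",c.round(1))
r=np.hypot(T[...,0]-c[0],T[...,1]-c[1]);im=d["color"].astype(int)
Q=T[(r<40)&(r>33)&(abs(T[...,2]-c[2]+41)<4)];print("rim",len(Q),np.median(Q[:,2]).round(1),fitc(Q[:,:2]))
m=(r<36)&(T[...,2]>c[2]-50)&(T[...,2]<c[2]+10)&(im.max(2)<80);n,l,s,cc=cv2.connectedComponentsWithStats(m.astype(np.uint8));i=1+s[1:,4].argmax()
Q=T[l==i];A=np.c_[Q[:,:2]-c[:2],np.ones(len(Q))];p=np.linalg.lstsq(A,Q[:,2],rcond=None)[0];k=abs(Q[:,2]-A@p)<3;p=np.linalg.lstsq(A[k],Q[k,2],rcond=None)[0]
print("disc top plane",p.round(3),len(Q),"x",np.percentile(Q[:,0],[.3,99.7]).round(1),"y",np.percentile(Q[:,1],[.3,99.7]).round(1))
E
python3 chk.py w7
```

```text
11.7333 [567.6 217.7 207.8] [[0.817, 0.328, 0.475], [0.283, -0.945, 0.165], [0.503, -0.0, -0.864]] [ 0.6 -0.4 -0.5] [ 0.35  0.26  2.05 -0.03  0.31  1.61]
C in tool [-1.70e+00  1.00e-01  1.17e+02]
rim 766 76.1 (array([-2.63157175, -0.62052394]), np.float64(35.27473306564337))
disc top plane [ 3.00000e-03 -1.00000e-03  1.08435e+02] 3204 x [-35.2  22.5] y [-30.3  28.9]
```

View pics/w7.png

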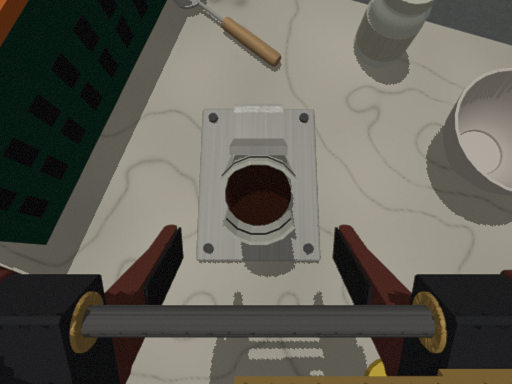

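The first disc lies flat, its top 32.3 mm below the rim (expected 32.5). Fetching the second.

>>> servo_tool(steps=[[[-0.0115,-0.0345,0],[-1.63,4.73,0],1],[[-0.0115,-0.0345,0],[-1.63,4.73,0],1],[[-0.0115,-0.0345,0],[-1.63,4.73,0],1],[[-0.0115,-0.0345,0],[-1.63,4.73,0],1],[[-0.0115,-0.0345,0],[-1.63,4.73,0],1],[[-0.0115,-0.0345,0],[-1.63,4.73,0],1],[[-0.0115,-0.0345,0],[0,0,0],1],[[-0.0115,-0.0345,0],[0,0,0],1]])

```text
t: 12.45
ee_pos: [476.2, -59.7, 204.3]
orientation: [-3.097, -0.523, 0.002]
ft_force: [-0.5, -0.1, -0.3]
width: 87.9
grasp_force: 0.0
```

>>> servo_tool(steps=[[[-0.001,-0.003,-0.02],[0,0,0],1],[[-0.001,-0.003,-0.02],[0,0,0],1],[[-0.001,-0.003,-0.02],[0,0,0],1],[[-0.001,-0.003,-0.02],[0,0,0],1],[[-0.001,-0.003,-0.02],[0,0,0],1],[[-0.001,-0.003,-0.02],[0,0,0],1],[[-0.001,-0.003,-0.02],[0,0,0],1],[[0,0,0],[0,0,0],1]])

```text
t: 13.12
ee_pos: [466.3, -79.2, 61.5]
orientation: [-3.095, -0.52, 0.01]
ft_force: [-0.3, 0.4, 0.5]
width: 88.0
grasp_force: 0.0
```

```bash
python3 discs.py w8; python3 st.py
```

```text
13.1167 [466.3 -79.2  61.5] [[0.945, 0.327, -0.007], [0.327, -0.945, 0.002], [-0.006, -0.004, -1.0]] 87.99342681751752 [-0.19  0.48  2.05  0.    0.62  1.04]
[[0.0, -0.955, -0.296, 82.232], [1.0, -0.0, 0.001, -1.203], [-0.001, -0.296, 0.955, -162.699], [0.0, 0.0, 0.0, 1.0]] 308.08072217046265
disc px [466.  16.] 1287 h 13.9 pos [ 628.4 -156.6   12. ] diam~ 27.8 bbox [433   0  79  32]
disc px [321.  65.] 7733 h 12.7 pos [573.6 -83.6  12. ] diam~ 68.2 bbox [273  14  97 103]
disc px [457. 162.] 6235 h 12.6 pos [ 546.6 -197.7   12. ] diam~ 61.2 bbox [410 119  95  87]
disc px [257. 207.] 5193 h 12.6 pos [469.  -76.4  12. ] diam~ 55.9 bbox [216 167  83  81]
13.1667 [467.2 -79.2  63. ] [[0.945, 0.327, -0.006], [0.327, -0.945, 0.002], [-0.005, -0.003, -1.0]] [-0.7 -0.2  0.6] [-0.19  0.48  2.05  0.    0.62  1.04]
```

>>> servo_tool(steps=[[[0.0003,0.0008,-0.012],[0.11,-0.33,0],1],[[0.0003,0.0008,-0.012],[0,0,0],1],[[0.0002,0.0006,-0.011],[0,0,0],1],[[0,0,-0.009],[0,0,0],1],[[0,0,-0.006],[0,0,0],1],[[0,0,-0.003],[0,0,0],1],[[0,0,0],[0,0,0],1],[[0,0,0],[0,0,0],1]])

```text
t: 13.83
ee_pos: [469.7, -77.1, 12.0]
orientation: [-3.096, -0.521, -0.008]
ft_force: [0.8, 0.2, -0.5]
width: 87.9
grasp_force: 0.0
```

```bash
python3 discs.py w9|grep -v '\[\[0.0'
```

```text
13.8333 [469.7 -77.1  12. ] [[0.945, 0.327, 0.005], [0.327, -0.945, 0.003], [0.005, -0.001, -1.0]] 87.85769493259059 [-0.19  0.58  2.06  0.01  0.5   1.04]
disc px [341.  65.] 12918 h 12.6 pos [573.8 -83.4  12. ] diam~ 67.9 bbox [279   0 125 132]
disc px [486. 191.] 5037 h 12.5 pos [ 540.4 -185.1   12. ] diam~ 42.4 bbox [450 135  62 107]
disc px [258. 243.] 8019 h 12.5 pos [469.4 -76.3  12. ] diam~ 53.5 bbox [206 193 105  99]
```

>>> servo_tool(steps=[[[-0.0006,0,-0.003],[-0.05,0.15,0],1],[[-0.0006,0.0003,-0.003],[0,0,0],1],[[0,0,-0.0023],[0,0,0],1],[[0,0,0],[0,0,0],1],[[0,0,0],[0,0,0],1],[[0,0,0],[0,0,0],1],[[0,0,0],[0,0,0],1],[[0,0,0],[0,0,0],1]])

```text
t: 14.55
ee_pos: [468.5, -76.9, 3.6]
orientation: [-3.097, -0.521, -0.004]
ft_force: [-0.6, 0.2, -0.1]
width: 87.6
grasp_force: 0.0
```

```bash
python3 st.py
```

```text
14.55 [468.5 -76.9   3.6] [[0.945, 0.327, 0.002], [0.327, -0.945, 0.002], [0.003, -0.001, -1.0]] [-0.6  0.2 -0.1] [-0.19  0.6   2.06  0.    0.48  1.04]
```

>>> servo_tool(steps=[[[0,0,0],[-0.03,0.1,0],-1],[[0,0,0],[0,0,0],-1],[[0,0,0],[0,0,0],-1],[[0,0,0],[0,0,0],-1],[[0,0,0],[0,0,0],-1],[[0,0,0],[0,0,0],-1],[[0,0,0.01],[0,0,0],-1],[[0,0,0.02],[0,0,0],-1]])

```text
t: 15.22
ee_pos: [466.8, -76.5, 32.7]
orientation: [-3.096, -0.521, 0.005]
ft_force: [0.5, 0.0, -0.9]
width: 61.0
grasp_force: 30.0
```

>>> servo_tool(steps=[[[0,0,0.035],[0,0,0],-1],[[0,0,0.035],[0,0,0],-1],[[0.006,0.034,0.012],[0,0,0],-1],[[0.006,0.034,0.012],[0,0,0],-1],[[0.006,0.034,0.012],[0,0,0],-1],[[0.006,0.034,0.012],[0,0,0],-1],[[0.006,0.034,0.012],[0,0,0],-1],[[0.006,0.034,0.012],[0,0,0],-1]])

```text
t: 15.88
ee_pos: [504.1, 128.8, 177.0]
orientation: [-3.097, -0.521, -0.002]
ft_force: [0.5, 0.9, -0.7]
width: 61.3
grasp_force: 30.0
```

>>> servo_tool(steps=[[[0.0042,0.0109,0.0005],[1.63,-4.73,0],-1],[[0.0042,0.0109,0.0005],[1.63,-4.73,0],-1],[[0.0042,0.0109,0.0005],[1.63,-4.73,0],-1],[[0.0042,0.0109,0.0005],[1.63,-4.73,0],-1],[[0.0042,0.0109,0.0005],[1.63,-4.73,0],-1],[[0.0042,0.0109,0.0005],[1.63,-4.73,0],-1],[[0.0042,0.0109,0.0005],[0,0,0],-1],[[0,0,0],[0,0,0],-1]])

```text
t: 16.55
ee_pos: [533.2, 204.3, 179.4]
orientation: [-2.912, -0.492, -0.782]
ft_force: [0.3, 0.8, -0.1]
width: 61.1
grasp_force: 30.0
```

```bash
python3 st.py 532.2 204 178.1; cat > pre.py <<'E'
from tube import *
d=grab("wrist");pickle.dump(d,open(sys.argv[1]+".pkl","wb"))
T=toolcloud(d);W=d["W"]@np.linalg.inv(d["tool_from_camera"]);C=np.array([621.8,236.4,105.8]);c=W[:3,:3].T@(C-W[:3,3])
im=d["color"].astype(int);print("C in tool (dead reckoned)",c.round(1))
m=(im.max(2)<80)&(T[...,2]<6)&(T[...,2]>-22)&(abs(T[...,0])<45)&(abs(T[...,1]+.8)<33)
n,l,s,cc=cv2.connectedComponentsWithStats(m.astype(np.uint8));i=1+s[1:,4].argmax()
Q=T[l==i];A=np.c_[Q[:,:2],np.ones(len(Q))];p=np.linalg.lstsq(A,Q[:,2],rcond=None)[0]
k=abs(Q[:,2]-A@p)<2;p=np.linalg.lstsq(A[k],Q[k,2],rcond=None)[0];k=abs(Q[:,2]-A@p)<2;Q=Q[k]
x=np.percentile(Q[:,0],[.1,99.9]);y=np.percentile(Q[:,1],[.1,99.9]);print("disc plane",p.round(3),"x",x.round(1),x.mean().round(1),"y",y.round(1))
r=np.hypot(T[...,0]-c[0],T[...,1]-c[1]+.7)
q=T[(r<40)&(r>30)&(abs(T[...,2]-c[2]+41)<4)];a,_=fitc(q[:,:2]);print("rim z",np.median(q[:,2]).round(1),"centre",a.round(1),_.round(1))
m=(r<26)&(abs(T[...,2]-c[2]+float(sys.argv[2]))<6)&(im.max(2)<80);q=T[m];A=np.c_[q[:,0]-c[0],q[:,1],np.ones(len(q))];f=np.linalg.lstsq(A,q[:,2],rcond=None)[0];print("top of stack plane",f.round(3),len(q))
print("move x",(a[0]-x.mean()).round(1),"y",(a[1]+.8).round(1),"z to rim",(np.median(Q[:,2])+12),"gap",(f[2]-np.median(Q[:,2])-12).round(1),"gap to rim",(f[2]-np.median(Q[:,2])-12))
E
python3 pre.py w10 8.5
```

```text
16.55 [533.2 204.3 179.4] [[0.817, 0.329, 0.473], [0.285, -0.944, 0.165], [0.501, 0.0, -0.865]] [ 0.3  0.8 -0.1] [ 0.35  0.26  2.14 -0.03  0.22  1.61]
to go world [-1.01 -0.33 -1.28] tool [-1.56 -0.02  0.58]
C in tool (dead reckoned) [ 44.7  -1.2 110.9]
disc plane [ 4.000e-03 -1.000e-03 -8.751e+00] x [-30.9  29.5] -0.7 y [-32.7  30.5]
rim z 69.8 centre [43.3 -2. ] 35.0
top of stack plane [ 1.00000e-03 -2.00000e-03  1.02225e+02] 2892
move x 44.0 y -1.2 z to rim 3.243613084808885 gap 99.0 gap to rim 98.98119656373217
```

>>> servo_tool(steps=[[[0.0092,0.0034,-0.0045],[0,0,0],-1],[[0.0092,0.0034,-0.0045],[0,0,0],-1],[[0.0092,0.0034,-0.0045],[0,0,0],-1],[[0.0092,0.0034,-0.0045],[0,0,0],-1],[[0.0092,0.0034,-0.0045],[0,0,0],-1],[[0.0092,0.0034,-0.0045],[0,0,0],-1],[[0.0092,0.0034,-0.0045],[0,0,0],-1],[[0,0,0],[0,0,0],-1]])

```text
t: 17.27
ee_pos: [599.9, 227.8, 146.6]
orientation: [-2.913, -0.49, -0.782]
ft_force: [0.4, -0.1, -0.3]
width: 61.0
grasp_force: 30.0
```

```bash
python3 st.py 597.9 227.9 148.1
```

```text
17.2667 [599.9 227.8 146.6] [[0.818, 0.328, 0.473], [0.283, -0.945, 0.164], [0.501, 0.0, -0.865]] [ 0.4 -0.1 -0.3] [ 0.35  0.41  2.01 -0.04  0.2   1.62]
to go world [-2.02  0.1   1.47] tool [-0.89 -0.75 -2.21]
```

>>> servo_tool(steps=[[[-0.0005,0.0002,-0.0002],[0,0,0],-1],[[-0.0005,0.0003,-0.0002],[0,0,0],-1],[[0,0,0],[0,0,0],-1],[[0,0,0],[0,0,0],-1],[[0,0,0],[0,0,0],-1],[[0,0,0],[0,0,0],-1],[[0,0,0],[0,0,0],-1],[[0,0,0],[0,0,0],-1]])

```text
t: 17.93
ee_pos: [597.2, 227.8, 147.3]
orientation: [-2.912, -0.491, -0.782]
ft_force: [0.2, 1.0, 0.2]
width: 61.0
grasp_force: 30.0
```

```bash
python3 st.py 597.9 227.9 148.1
```

```text
17.9333 [597.2 227.8 147.3] [[0.818, 0.328, 0.474], [0.284, -0.945, 0.164], [0.501, 0.0, -0.865]] [0.2 1.  0.2] [ 0.35  0.4   2.01 -0.04  0.2   1.62]
to go world [0.74 0.12 0.79] tool [ 1.03  0.13 -0.31]
```

>>> servo_tool(steps=[[[0.0007,0.0002,0.0001],[0,0,0],-1],[[0.0007,0.0002,0.0001],[0,0,0],-1],[[0.0014,0.0005,-0.0026],[0,0,0],-1],[[0.0014,0.0005,-0.0026],[0,0,0],-1],[[0.0014,0.0005,-0.0026],[0,0,0],-1],[[0.0014,0.0005,-0.0026],[0,0,0],-1],[[0.0014,0.0005,-0.0026],[0,0,0],-1],[[0.0014,0.0005,-0.0026],[0,0,0],-1]])

```text
t: 18.6
ee_pos: [607.1, 231.2, 131.3]
orientation: [-2.913, -0.491, -0.782]
ft_force: [0.1, -0.8, -0.1]
width: 61.2
grasp_force: 30.0
```

```bash
python3 st.py 615.6 234.0 115.7
```

```text
18.6 [607.1 231.2 131.3] [[0.818, 0.328, 0.473], [0.284, -0.945, 0.164], [0.501, 0.0, -0.866]] [ 0.1 -0.8 -0.1] [ 0.35  0.44  2.   -0.05  0.17  1.63]
to go world [  8.52   2.81 -15.57] tool [-0.03  0.14 17.97]
```

>>> servo_tool(steps=[[[0.0011,0.0004,-0.002],[0,0,0],-1],[[0.0011,0.0004,-0.002],[0,0,0],-1],[[0.0011,0.0004,-0.002],[0,0,0],-1],[[0.0011,0.0004,-0.002],[0,0,0],-1],[[0.0011,0.0004,-0.002],[0,0,0],-1],[[0.0009,0.0003,-0.0017],[0,0,0],-1],[[0.0005,0.0002,-0.0009],[0,0,0],-1],[[0.0003,0.0001,-0.0005],[0,0,0],-1]])

```text
t: 19.27
ee_pos: [614.2, 233.8, 118.5]
orientation: [-2.913, -0.491, -0.782]
ft_force: [0.2, -0.3, -0.0]
width: 60.9
grasp_force: 30.0
```

```bash
python3 st.py 615.6 234.0 115.7
```

```text
19.2667 [614.2 233.8 118.5] [[0.818, 0.328, 0.473], [0.284, -0.945, 0.164], [0.501, 0.0, -0.866]] [ 0.2 -0.3 -0. ] [ 0.35  0.48  1.99 -0.05  0.15  1.63]
to go world [ 1.39  0.21 -2.76] tool [-0.18  0.26  3.08]
```

>>> servo_tool(steps=[[[0.0002,0.0001,-0.0004],[0,0,0],-1],[[0.0002,0.0001,-0.0004],[0,0,0],-1],[[0.0002,0,-0.0004],[0,0,0],-1],[[0.0002,0.0001,-0.0004],[0,0,0],-1],[[0.0001,0,-0.0002],[0,0,0],-1],[[0,0,0],[0,0,0],-1],[[0,0,0],[0,0,0],-1],[[0,0,0],[0,0,0],-1]])

```text
t: 19.93
ee_pos: [615.1, 234.1, 116.9]
orientation: [-2.913, -0.491, -0.782]
ft_force: [-0.5, -0.4, -0.4]
width: 61.0
grasp_force: 30.0
```

```bash
python3 st.py 615.6 234.0 115.7
```

```text
19.9333 [615.1 234.1 116.9] [[0.818, 0.328, 0.473], [0.284, -0.945, 0.164], [0.501, 0.0, -0.865]] [-0.5 -0.4 -0.4] [ 0.35  0.48  1.99 -0.05  0.15  1.64]
to go world [ 0.54 -0.07 -1.16] tool [-0.16  0.25  1.25]
```

>>> servo_tool(steps=[[[0.0002,0.0001,-0.0003],[0,0,0],-1],[[0,0,0],[0,0,0],-1],[[0.0002,0.0001,-0.0003],[0,0,0],-1],[[0,0,0],[0,0,0],-1],[[0.0001,0,-0.0002],[0,0,0],-1],[[0,0,0],[0,0,0],-1],[[0,0,0],[0,0,0],-1],[[0,0,0],[0,0,0],-1]])

```text
t: 20.6
ee_pos: [615.6, 234.3, 116.0]
orientation: [-2.913, -0.491, -0.782]
ft_force: [0.1, -0.2, -1.7]
width: 61.2
grasp_force: 30.0
```

```bash
python3 st.py 615.6 234.0 115.7
```

```text
20.6 [615.6 234.3 116. ] [[0.818, 0.328, 0.473], [0.284, -0.945, 0.164], [0.501, 0.0, -0.865]] [ 0.1 -0.2 -1.7] [ 0.35  0.48  1.98 -0.05  0.15  1.64]
to go world [ 0.03 -0.28 -0.34] tool [-0.22  0.28  0.26]
```

>>> servo_tool(steps=[[[0.0001,0.0,-0.0002],[0,0,0],-1],[[0,0,0],[0,0,0],-1],[[0.0001,0,-0.0002],[0,0,0],-1],[[0,0,0],[0,0,0],-1],[[0.0001,0,-0.0001],[0,0,0],-1],[[0,0,0],[0,0,0],-1],[[0,0,0],[0,0,0],-1],[[0,0,0],[0,0,0],-1]])

```text
t: 21.27
ee_pos: [615.7, 234.3, 115.7]
orientation: [-2.913, -0.491, -0.782]
ft_force: [-3.9, -2.0, 5.9]
width: 61.4
grasp_force: 30.0
```

```bash
python3 st.py 615.6 234.0 115.7
```

```text
21.2667 [615.7 234.3 115.7] [[0.818, 0.328, 0.473], [0.284, -0.945, 0.164], [0.501, 0.0, -0.865]] [-3.9 -2.   5.9] [ 0.35  0.48  1.98 -0.05  0.15  1.64]
to go world [-0.15 -0.26 -0.01] tool [-0.2   0.19 -0.1 ]
```

Soft contact again at the predicted depth. Release, withdraw, check.

>>> servo_tool(steps=[[[0,0,0],[0,0,0],1],[[0,0,0],[0,0,0],1],[[0,0,0],[0,0,0],1],[[0,0,0],[0,0,0],1],[[0,0,0],[0,0,0],1],[[-0.0009,-0.0003,0.0017],[0,0,0],1],[[-0.0024,-0.0008,0.0043],[0,0,0],1],[[-0.0047,-0.0016,0.0087],[0,0,0],1]])

```text
t: 21.93
ee_pos: [607.4, 231.4, 129.8]
orientation: [-2.913, -0.491, -0.78]
ft_force: [-1.2, 0.2, 0.3]
width: 87.7
grasp_force: 0.0
```

>>> servo_tool(steps=[[[-0.0066,-0.0023,0.0121],[0,0,0],1],[[-0.0066,-0.0023,0.0121],[0,0,0],1],[[-0.0066,-0.0023,0.0121],[0,0,0],1],[[-0.0066,-0.0023,0.0121],[0,0,0],1],[[-0.0066,-0.0023,0.0121],[0,0,0],1],[[-0.0066,-0.0023,0.0121],[0,0,0],1],[[0,0,0],[0,0,0],1],[[0,0,0],[0,0,0],1]])

```text
t: 22.6
ee_pos: [568.4, 217.8, 204.2]
orientation: [-2.911, -0.49, -0.785]
ft_force: [-0.1, 0.2, -0.6]
width: 87.4
grasp_force: 0.0
```

```bash
python3 st.py; python3 chk.py w11
```

```text
22.6 [568.4 217.8 204.2] [[0.817, 0.328, 0.475], [0.283, -0.945, 0.165], [0.503, -0.0, -0.864]] [-0.1  0.2 -0.6] [ 0.35  0.26  2.05 -0.03  0.3   1.61]
C in tool [ -0.6  -0.  113.5]
rim 774 72.5 (array([-1.52743404, -0.78261365]), np.float64(35.27973438714947))
disc top plane [ 5.0000e-03 -1.0000e-03  9.2876e+01] 3720 x [-34.1  25.5] y [-30.4  28.4]
```

Two discs in and flat, top 20.4 mm below the rim, so a third is needed.

>>> servo_tool(steps=[[[0.0003,-0.034,0],[-1.63,4.73,0],1],[[0.0003,-0.034,0],[-1.63,4.73,0],1],[[0.0003,-0.034,0],[-1.63,4.73,0],1],[[0.0003,-0.034,0],[-1.63,4.73,0],1],[[0.0003,-0.034,0],[-1.63,4.73,0],1],[[0.0003,-0.034,0],[-1.63,4.73,0],1],[[0.0003,-0.034,0],[0,0,0],1],[[0.0003,-0.034,0],[0,0,0],1]])

```text
t: 23.32
ee_pos: [571.6, -55.7, 201.6]
orientation: [-3.097, -0.522, 0.001]
ft_force: [0.6, 0.5, -0.0]
width: 87.7
grasp_force: 0.0
```

>>> servo_tool(steps=[[[0,-0.0043,-0.02],[0,0,0],1],[[0,-0.0043,-0.02],[0,0,0],1],[[0,-0.0043,-0.02],[0,0,0],1],[[0,-0.0043,-0.02],[0,0,0],1],[[0,-0.0043,-0.02],[0,0,0],1],[[0,-0.0043,-0.02],[0,0,0],1],[[0,-0.0043,-0.02],[0,0,0],1],[[0,0,0],[0,0,0],1]])

```text
t: 23.98
ee_pos: [567.8, -84.5, 58.4]
orientation: [-3.095, -0.52, 0.01]
ft_force: [-0.7, 0.1, 0.7]
width: 87.8
grasp_force: 0.0
```

```bash
python3 discs.py w12|grep -v '\[\[0.0'
```

```text
23.9833 [567.8 -84.5  58.4] [[0.945, 0.327, -0.007], [0.327, -0.945, 0.002], [-0.006, -0.004, -1.0]] 87.83196426840753 [-0.17  0.59  1.83  0.    0.73  1.07]
disc px [382. 123.] 1874 h 14.7 pos [ 654.8 -140.2   12. ] diam~ 33.1 bbox [354  84  93  93]
disc px [261. 205.] 5383 h 12.6 pos [574.4 -83.6  12. ] diam~ 56.1 bbox [219 164  85  82]
disc px [400. 263.] 1355 h 12.5 pos [ 564.7 -199.8   12. ] diam~ 28.1 bbox [369 244  59  49]
```

>>> servo_tool(steps=[[[0.0008,0.0002,-0.012],[0,0,0],1],[[0.0007,0.0002,-0.012],[0,0,0],1],[[0.0007,0.0002,-0.01],[0,0,0],1],[[0,0,-0.008],[0,0,0],1],[[0,0,-0.005],[0,0,0],1],[[0,0,0],[0,0,0],1],[[0,0,0],[0,0,0],1],[[0,0,0],[0,0,0],1]])

```text
t: 24.7
ee_pos: [573.2, -83.8, 16.1]
orientation: [-3.097, -0.521, -0.002]
ft_force: [0.3, 0.2, 0.3]
width: 87.9
grasp_force: 0.0
```

```bash
python3 discs.py w13|grep -v '\[\[0.0'
```

```text
24.7 [573.2 -83.8  16.1] [[0.945, 0.327, 0.001], [0.327, -0.945, 0.001], [0.001, -0.001, -1.0]] 87.90759761661019 [-0.17  0.66  1.83  0.    0.65  1.07]
disc px [406. 138.] 2902 h 14.5 pos [ 655.5 -138.7   12. ] diam~ 32.9 bbox [373  93 115 112]
disc px [260. 237.] 7717 h 12.5 pos [574.8 -83.4  12. ] diam~ 53.7 bbox [209 189 103  97]
```

>>> servo_tool(steps=[[[0.0003,0.0001,-0.005],[0,0,0],1],[[0.0003,0.0001,-0.004],[0,0,0],1],[[0,0,-0.0024],[0,0,0],1],[[0,0,-0.001],[0,0,0],1],[[0,0,0],[0,0,0],1],[[0,0,0],[0,0,0],1],[[0,0,0],[0,0,0],1],[[0,0,0],[0,0,0],1]])

```text
t: 25.42
ee_pos: [573.6, -83.5, 3.5]
orientation: [-3.097, -0.521, -0.001]
ft_force: [0.7, 0.7, -0.5]
width: 88.1
grasp_force: 0.0
```

>>> servo_tool(steps=[[[0,0,0],[0,0,0],-1],[[0,0,0],[0,0,0],-1],[[0,0,0],[0,0,0],-1],[[0,0,0],[0,0,0],-1],[[0,0,0],[0,0,0],-1],[[0,0,0],[0,0,0],-1],[[0,0,0],[0,0,0],-1],[[0,0,0.01],[0,0,0],-1]])

```text
t: 26.08
ee_pos: [572.2, -83.3, 12.3]
orientation: [-3.096, -0.521, 0.003]
ft_force: [-0.5, 1.0, 0.5]
width: 61.0
grasp_force: 30.0
```

>>> servo_tool(steps=[[[0,0,0.03],[0,0,0],-1],[[0,0,0.04],[0,0,0],-1],[[-0.004,0.034,0.014],[0,0,0],-1],[[-0.004,0.034,0.014],[0,0,0],-1],[[-0.004,0.034,0.014],[0,0,0],-1],[[-0.004,0.034,0.014],[0,0,0],-1],[[-0.004,0.034,0.014],[0,0,0],-1],[[-0.004,0.034,0.014],[0,0,0],-1]])

```text
t: 26.75
ee_pos: [548.9, 122.0, 169.0]
orientation: [-3.097, -0.521, -0.002]
ft_force: [1.3, -1.1, -1.0]
width: 60.9
grasp_force: 30.0
```

>>> servo_tool(steps=[[[-0.0023,0.0119,0.0015],[1.63,-4.73,0],-1],[[-0.0023,0.0119,0.0015],[1.63,-4.73,0],-1],[[-0.0023,0.0119,0.0015],[1.63,-4.73,0],-1],[[-0.0023,0.0119,0.0015],[1.63,-4.73,0],-1],[[-0.0023,0.0119,0.0015],[1.63,-4.73,0],-1],[[-0.0023,0.0119,0.0015],[1.63,-4.73,0],-1],[[-0.0023,0.0119,0.0015],[0,0,0],-1],[[0,0,0],[0,0,0],-1]])

```text
t: 27.42
ee_pos: [531.9, 204.7, 178.2]
orientation: [-2.912, -0.493, -0.781]
ft_force: [0.9, -0.4, 0.1]
width: 60.8
grasp_force: 30.0
```

```bash
python3 st.py 532.2 204 178.1; python3 pre.py w14 20.5
```

```text
27.4167 [531.9 204.7 178.2] [[0.817, 0.329, 0.473], [0.285, -0.944, 0.165], [0.501, 0.0, -0.866]] [ 0.9 -0.4  0.1] [ 0.35  0.26  2.14 -0.04  0.22  1.62]
to go world [ 0.34 -0.69 -0.11] tool [0.03 0.76 0.14]
C in tool (dead reckoned) [ 46.3  -0.3 110.4]
disc plane [ 4.000e-03 -1.000e-03 -8.859e+00] x [-30.9  29.7] -0.6 y [-32.6  30. ]
rim z 69.3 centre [44.9 -1.2] 35.1
top of stack plane [ 1.0000e-03 -1.0000e-03  8.9785e+01] 3192
move x 45.5 y -0.4 z to rim 3.1314091526687093 gap 86.7 gap to rim 86.65405855107183
```

>>> servo_tool(steps=[[[0.0092,0.0033,-0.0043],[0,0,0],-1],[[0.0092,0.0033,-0.0043],[0,0,0],-1],[[0.0092,0.0033,-0.0043],[0,0,0],-1],[[0.0092,0.0033,-0.0043],[0,0,0],-1],[[0.0092,0.0033,-0.0043],[0,0,0],-1],[[0.0092,0.0033,-0.0043],[0,0,0],-1],[[0.0092,0.0033,-0.0043],[0,0,0],-1],[[0,0,0],[0,0,0],-1]])

```text
t: 28.13
ee_pos: [599.6, 227.4, 146.9]
orientation: [-2.913, -0.49, -0.782]
ft_force: [-0.2, -0.1, -0.0]
width: 61.3
grasp_force: 30.0
```

>>> servo_tool(steps=[[[0,0,0],[0,0,0],-1],[[0,0,0],[0,0,0],-1],[[0,0,0],[0,0,0],-1],[[0,0,0],[0,0,0],-1],[[0,0,0],[0,0,0],-1],[[0,0,0],[0,0,0],-1],[[0,0,0],[0,0,0],-1],[[0,0,0],[0,0,0],-1]])

```text
t: 28.8
ee_pos: [597.8, 226.9, 148.0]
orientation: [-2.912, -0.491, -0.782]
ft_force: [0.5, 0.1, -0.5]
width: 61.0
grasp_force: 30.0
```

```bash
python3 st.py 598.0 227.8 148.0
```

```text
28.8 [597.8 226.9 148. ] [[0.818, 0.328, 0.474], [0.284, -0.945, 0.164], [0.501, 0.0, -0.865]] [ 0.5  0.1 -0.5] [ 0.35  0.4   2.01 -0.03  0.2   1.62]
to go world [ 0.25  0.92 -0.  ] tool [ 0.46 -0.79  0.27]
```

>>> servo_tool(steps=[[[0.0001,0.0005,0],[0,0,0],-1],[[0.0001,0.0004,0],[0,0,0],-1],[[0.0013,0.0005,-0.0024],[0,0,0],-1],[[0.0013,0.0005,-0.0024],[0,0,0],-1],[[0.0013,0.0005,-0.0024],[0,0,0],-1],[[0.0013,0.0005,-0.0024],[0,0,0],-1],[[0.0013,0.0004,-0.0024],[0,0,0],-1],[[0.0013,0.0004,-0.0024],[0,0,0],-1]])

```text
t: 29.47
ee_pos: [605.9, 230.6, 133.0]
orientation: [-2.913, -0.491, -0.782]
ft_force: [0.5, 0.2, -0.5]
width: 61.3
grasp_force: 30.0
```

```bash
python3 st.py 610.1 232.0 125.9
```

```text
29.4667 [605.9 230.6 133. ] [[0.818, 0.328, 0.473], [0.284, -0.945, 0.164], [0.501, 0.0, -0.866]] [ 0.5  0.2 -0.5] [ 0.35  0.44  2.   -0.04  0.18  1.63]
to go world [ 4.24  1.37 -7.11] tool [0.3  0.09 8.38]
```

>>> servo_tool(steps=[[[0.0007,0.0003,-0.0012],[0,0,0],-1],[[0.0007,0.0002,-0.0012],[0,0,0],-1],[[0.0007,0.0002,-0.0012],[0,0,0],-1],[[0.0005,0.0002,-0.0008],[0,0,0],-1],[[0.0003,0.0001,-0.0005],[0,0,0],-1],[[0.0003,0.0001,-0.0005],[0,0,0],-1],[[0,0,0],[0,0,0],-1],[[0,0,0],[0,0,0],-1]])

```text
t: 30.13
ee_pos: [609.0, 231.7, 128.1]
orientation: [-2.913, -0.491, -0.782]
ft_force: [0.8, -0.3, -1.1]
width: 61.3
grasp_force: 30.0
```

```bash
python3 st.py 610.1 232.0 125.9
```

```text
30.1333 [609.  231.7 128.1] [[0.818, 0.328, 0.473], [0.284, -0.945, 0.164], [0.501, 0.0, -0.865]] [ 0.8 -0.3 -1.1] [ 0.35  0.45  2.   -0.05  0.17  1.63]
to go world [ 1.13  0.32 -2.18] tool [-0.08  0.07  2.47]
```

>>> servo_tool(steps=[[[0.0002,0.0001,-0.0004],[0,0,0],-1],[[0.0002,0.0001,-0.0004],[0,0,0],-1],[[0.0002,0,-0.0003],[0,0,0],-1],[[0.0001,0.0001,-0.0003],[0,0,0],-1],[[0,0,0],[0,0,0],-1],[[0,0,0],[0,0,0],-1],[[0,0,0],[0,0,0],-1],[[0,0,0],[0,0,0],-1]])

```text
t: 30.8
ee_pos: [609.7, 232.0, 126.7]
orientation: [-2.913, -0.491, -0.782]
ft_force: [-0.4, 0.1, -0.2]
width: 61.3
grasp_force: 30.0
```

>>> servo_tool(steps=[[[0.0001,0,-0.0002],[0,0,0],-1],[[0,0,0],[0,0,0],-1],[[0.0001,0,-0.0002],[0,0,0],-1],[[0,0,0],[0,0,0],-1],[[0,0,0],[0,0,0],-1],[[0,0,0],[0,0,0],-1],[[0,0,0],[0,0,0],-1],[[0,0,0],[0,0,0],-1]])

```text
t: 31.47
ee_pos: [609.9, 232.0, 126.3]
orientation: [-2.913, -0.491, -0.782]
ft_force: [0.3, 0.7, 0.1]
width: 61.3
grasp_force: 30.0
```

```bash
python3 st.py 610.1 232.0 125.9
```

```text
31.4667 [609.9 232.  126.3] [[0.818, 0.328, 0.473], [0.284, -0.945, 0.164], [0.501, 0.0, -0.865]] [0.3 0.7 0.1] [ 0.35  0.46  1.99 -0.05  0.17  1.63]
to go world [ 0.21  0.03 -0.36] tool [-0.    0.04  0.42]
```

>>> servo_tool(steps=[[[0.0001,0,-0.0002],[0,0,0],-1],[[0,0,0],[0,0,0],-1],[[0.0001,0,-0.0002],[0,0,0],-1],[[0,0,0],[0,0,0],-1],[[0.0001,0,-0.0001],[0,0,0],-1],[[0,0,0],[0,0,0],-1],[[0,0,0],[0,0,0],-1],[[0,0,0],[0,0,0],-1]])

```text
t: 32.13
ee_pos: [610.1, 232.0, 125.9]
orientation: [-2.912, -0.491, -0.782]
ft_force: [-4.4, 0.4, 5.6]
width: 61.6
grasp_force: 30.0
```

Contact, about 7 N. Release, withdraw, check.

>>> servo_tool(steps=[[[0,0,0],[0,0,0],1],[[0,0,0],[0,0,0],1],[[0,0,0],[0,0,0],1],[[0,0,0],[0,0,0],1],[[0,0,0],[0,0,0],1],[[-0.0009,-0.0003,0.0017],[0,0,0],1],[[-0.0024,-0.0008,0.0043],[0,0,0],1],[[-0.0047,-0.0016,0.0087],[0,0,0],1]])

```text
t: 32.8
ee_pos: [601.7, 229.1, 140.0]
orientation: [-2.913, -0.491, -0.78]
ft_force: [0.7, -0.1, 0.4]
width: 87.6
grasp_force: 0.0
```

>>> servo_tool(steps=[[[-0.0066,-0.0023,0.0121],[0,0,0],1],[[-0.0066,-0.0023,0.0121],[0,0,0],1],[[-0.0066,-0.0023,0.0121],[0,0,0],1],[[-0.0066,-0.0023,0.0121],[0,0,0],1],[[-0.0066,-0.0023,0.0121],[0,0,0],1],[[-0.0066,-0.0023,0.0121],[0,0,0],1],[[0,0,0],[0,0,0],1],[[0,0,0],[0,0,0],1]])

```text
t: 33.47
ee_pos: [562.7, 215.5, 214.4]
orientation: [-2.911, -0.49, -0.786]
ft_force: [0.0, -1.2, -0.7]
width: 87.9
grasp_force: 0.0
```

```bash
python3 st.py; python3 chk.py w15
```

```text
33.4667 [562.7 215.5 214.4] [[0.817, 0.328, 0.475], [0.283, -0.945, 0.165], [0.503, -0.0, -0.864]] [ 0.  -1.2 -0.7] [ 0.35  0.24  2.05 -0.03  0.33  1.61]
C in tool [ -0.5  -0.3 125.4]
rim 698 84.5 (array([-1.3390112 , -1.03974833]), np.float64(35.246703009601006))
disc top plane [ 1.2000e-02 -0.0000e+00  9.2888e+01] 3904 x [-33.9  26.2] y [-30.4  28.4]
```

View pics/w15.png

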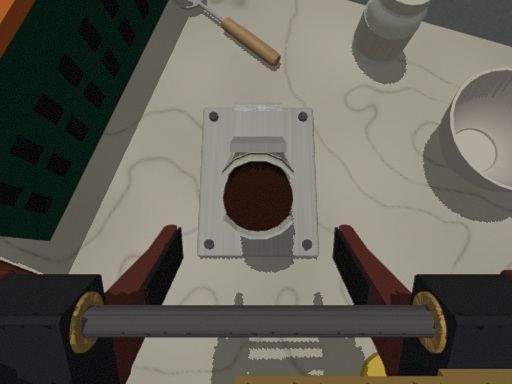

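The third disc lies flat in the mouth at (258,197). Its top is 8.4 mm below the rim, above the fill line and not proud, and the gripper is clear. Handing in.

```bash
python3 -c "
from workcell import close_job
print(close_job())"
```

```text
the job is handed in; nothing more can be done
None
```

The tube is loaded with three discs lying flat, the top one about 8.4 mm below the rim and so above the fill line, the fourth disc was not used, and the job was handed in at about 33.5 s.

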